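Pack up the turned-wood bowl set and lid the pots

TASK

Pack up the turned woodware for a customer: first stand the largest bowl upright on the round cork mat, then nest all the other bowls upright inside one another in it, in order of size with the smallest innermost, each fully down. Close every small dark pot on the table with the lid that fits it, pressed fully home and level; the pots stay upright, a lid without a pot may stay where it is, and the bangles and stones lying about must not be pushed away.

Things in the scene. Friction and masses are not known exactly. Their poses are not given: they have to be found in the camera images.
- mat: flat round cork packing mat with faint rings, 190 mm across, 4 mm thick, fixed to the table; origin at the centre of its underside, on the table
- bowl_xl: largest of the four nesting bowls: plain turned medium-brown wood, round, open at the top, upright straight wall; 140 mm outer diameter, 52 mm high, wall 8 mm, inner floor 10 mm above its underside, foot bevelled 10 mm; origin at the centre of its underside, z up through the mouth.
- bowl_l: second largest of the four nesting bowls: plain turned medium-brown wood, round, open at the top, upright straight wall; 108 mm outer diameter, 56 mm high, wall 8 mm, inner floor 10 mm above its underside, foot bevelled 10 mm; origin at the centre of its underside, z up through the mouth. May be absent (None at the start).
- bowl_m: third largest of the four nesting bowls: plain turned medium-brown wood, round, open at the top, upright straight wall; 78 mm outer diameter, 60 mm high, wall 8 mm, inner floor 10 mm above its underside, foot bevelled 10 mm; origin at the centre of its underside, z up through the mouth. May be absent (None at the start).
- bowl_s: smallest of the four nesting bowls: plain turned medium-brown wood, round, open at the top, upright straight wall; 48 mm outer diameter, 62 mm high, wall 8 mm, inner floor 10 mm above its underside, foot bevelled 10 mm; origin at the centre of its underside, z up through the mouth. May be absent (None at the start).
- pot_big: small dark turned-wood pot (big one of three), round, open at the top; 76 mm outer diameter, 54 mm high, mouth 64 mm across; origin at the centre of its underside, z up. May be absent (None at the start).
- lid_big: dark turned-wood lid that fits the big pot: flange 76 mm across and 7 mm thick, under it a spigot 57 mm across and 8 mm deep, on it a round knob 20 mm across and 22 mm high (37 mm overall); it lies on its spigot, knob up; origin at the centre of the spigot's underside, z up. When it is on, its origin is 46 mm above the pot's.
- pot_mid: small dark turned-wood pot (mid one of three), round, open at the top; 62 mm outer diameter, 46 mm high, mouth 50 mm across; origin at the centre of its underside, z up. May be absent (None at the start).
- lid_mid: dark turned-wood lid that fits the mid pot: flange 62 mm across and 7 mm thick, under it a spigot 43 mm across and 8 mm deep, on it a round knob 20 mm across and 22 mm high (37 mm overall); it lies on its spigot, knob up; origin at the centre of the spigot's underside, z up. When it is on, its origin is 38 mm above the pot's.
- pot_small: small dark turned-wood pot (small one of three), round, open at the top; 48 mm outer diameter, 38 mm high, mouth 36 mm across; origin at the centre of its underside, z up. May be absent (None at the start).
- lid_small: dark turned-wood lid that fits the small pot: flange 48 mm across and 7 mm thick, under it a spigot 29 mm across and 8 mm deep, on it a round knob 20 mm across and 22 mm high (37 mm overall); it lies on its spigot, knob up; origin at the centre of the spigot's underside, z up. When it is on, its origin is 30 mm above the pot's.
- bangle_a: bystander: pale wooden bangle lying flat, 76 mm across, 18 mm high; origin at the centre of its underside
- bangle_b: bystander: pale wooden bangle lying flat, 72 mm across, 16 mm high; origin at the centre of its underside
- stone: bystander: white rough stone, about 40 x 34 x 38 mm, standing among the bowls; origin at the centre of its underside
- pebble: bystander: grey pebble, about 30 x 26 x 26 mm, among the pots; origin at the centre of its underside

How it is judged:
On the way:
1. the largest bowl stands upright on the cork mat (horizontal distance between bowl_xl and mat below 0.045 m and height (world z) of bowl_xl between 0.002 and 0.008 m and angle between bowl_xl's own z axis and vertical below 0.06 rad and linear speed of bowl_xl below 0.02 m/s), for 0.2 s.
At the end, for the whole second after the job is handed in: Largest bowl upright on the mat, centres within 45 mm; each other bowl upright (0.08 rad) in the next larger one present, on its floor within 5 mm; each pot present upright with its own lid seated: height within 3 mm, centred within 7 mm, level within 0.08 rad; all at rest (all of step 1 and horizontal distance between each of bowl_l, bowl_m, bowl_s and bowl_xl below 0.04 m and z of bowl_l in the frame of bowl_xl between 0.007 and 0.015 m and angle between each of bowl_l, bowl_m, bowl_s, lid_big, pot_big, lid_mid, pot_mid, lid_small, pot_small's own z axis and vertical below 0.08 rad and linear speed of each of bowl_l, bowl_m, bowl_s, pot_big, pot_mid, pot_small below 0.02 m/s and z of bowl_m in the frame of bowl_xl between 0.007 and 0.025 m and z of bowl_s in the frame of bowl_xl between 0.007 and 0.035 m and horizontal distance between lid_big and pot_big below 0.007 m and z of lid_big in the frame of pot_big between 0.043 and 0.049 m and horizontal distance between lid_mid and pot_mid below 0.007 m and z of lid_mid in the frame of pot_mid between 0.035 and 0.041 m and horizontal distance between lid_small and pot_small below 0.007 m and z of lid_small in the frame of pot_small between 0.027 and 0.033 m); the robot touches nothing.
It fails at once if a bangle or stone is pushed more than 5 cm from its place (distance of any of bangle_a, bangle_b, stone, pebble from where it was at the start of the episode above 0.05 m).
Of bowl_l, bowl_m, bowl_s only 2 to 3 are there at a start; the rules pass over those that are not, and their reading is None.
Of pot_small, pot_mid, pot_big only 2 to 3 are there at a start; the rules pass over those that are not, and their reading is None.
At some moment in a run one of bowl_l, lid_mid, lid_big may be knocked a few centimetres aside while the robot is not near it.
It also fails if it takes over 210 s, if anything falls off the work surface, if the arm or the gripper's body presses on something with over 40 N, if the wrist force passes 120 N, or if a joint passes its speed limit or range.

ROBOT

A 7-joint arm with a two-finger parallel gripper is mounted at the origin on the work surface. World frame = base frame: x ahead of the robot, y to its left, z up, the work surface at z = 0. Lengths are in m, angles in rad, forces in N, time in s.
With the tool pointing down it reaches from about 0.4 to 0.9 m from the base axis. Payload 5.6 kg.
Tool frame: the origin (TCP) lies at the very end of the fingers, on their centre line; the grasp point (between the pads) lies 19 mm behind it; z points along the fingers, y is the line along which they close (so a half turn about z gives the same grasp; the last joint's range is limited). The gripper opens to 92 mm and grips with 3 to 60 N. Pads are 20 mm wide; open, the fingers measure 128 mm over their backs; the gripper's body (75 mm by 189 mm) begins 69 mm behind the grasp point.
Start: joints at [-0.043, 0.468, -0.012, 1.603, 0.006, 1.071, -0.056], TCP at [0.65, -0, 0.215] pointing down, gripper open.
Joint ranges: [-2.53, 2.53], [-0.31, 2.02], [-1.57, 1.55], [0.28, 2.44], [-1.29, 4.43], [0.15, 1.84], [-2.92, 2.92]. Speed limits (rad/s): [2.57, 2.57, 3.14, 3.14, 3.14, 3.14, 3.14].

INTERFACE

Orientations are given as a unit quaternion [w, x, y, z].
In Python, from bench import status, camera, camera_params, order gives the robot as it stands.
- The arm moves only by the tool arm_command, never from a script. Its argument "rows" is one flat list of numbers, 7 for each row, row after row: the turn, a rotation vector about the world's x, y, z in rad, then the shift along the world's x, y, z in m, then the finger opening in m, from 0 to 0.0919. A call has exactly 5 rows; each row is the pose to reach, as a shift and turn from the pose commanded when the call began; what a row does not reach only later rows make up. A row lasts 1/10 s, in which the tool goes at most 50 mm and 8.59 degrees, less where a joint would pass 70% of its speed; a pose out of reach is approached as far as the arm can. A call with a gripper value outside its range is refused whole. The fingers move at their own pace and stop on an object; the grip force is fixed at half the most. Time passes only in rows, so rows that repeat a pose let the fingers close, or fill a call up. It gives the time, the measured TCP pose, the force, the opening and the grip force at its end, in the units of the state.
- status.sense(): the state, without advancing time (a new reading comes with each control period).
- camera(name): name is "scene" or "side" or "wrist"; returns the picture (420x560x3 uint8, red, green, blue); there is no depth.
- camera_params(name): a dict with "fx", "fy", "cx", "cy" (pixels), "camera_from_world" (4x4, takes a point from world to camera coordinates). Camera axes: x right, y down, z forward; pixel columns grow to the right and rows downward; lengths in m; the calibration is good to about 2 mm. A picture is of the moment at which its call begins: read the wrist's pose just before it. camera_params takes no time and is no camera call; for the wrist camera it gives the pose at the moment of the call.
- order.close_job(): hands the job in; it is judged then, once.
The state is a dict: "time_s": time; "joint_pos": joint angles; "qd": joint speeds; "tau": joint torques, N m; "tcp_pos": TCP position; "orientation": TCP orientation; "ft_force": force on the tool from outside, world axes, zero at the start; "wrist_torque": the same for the moment, N m; "width": finger opening in m; "grasp_force": force on a finger pad.
Only numpy, scipy, OpenCV 4.12 (cv2) and the standard library are available. Lean on these libraries where they do the work, as an engineer would, in place of code of your own. Each camera call takes 0.05 s, during which the arm holds its last target. There are 200 camera calls.

## Working session

There is one attempt and no reset: what is moved stays moved. The work goes in short steps, Python scripts to look and compute and a tool call to move; the robot and the scene stay as the last step left them, time stands still between calls to the robot, and variables do not carry over. Pictures are saved under pics/ and viewed, at most 14 in all, crops included, and the job is handed in when it is done.

Besides the shell and the picture viewer there is one more tool, called as a command line: name --argument value ..., lists and objects as JSON in quotes. arm_command: Moves the arm, as the interface text tells. Its arguments: {"type":"object","properties":{"rows":{"type":"array"}},"required":["rows"]}

```bash
ls; mkdir -p pics; cat > h.py <<'E'
import numpy as np, cv2
from bench import status, camera, camera_params, order
def snap(n,f):
    p=camera_params(n); im=camera(n); cv2.imwrite(f'pics/{f}.png',im[:,:,::-1]); 
    np.savez(f'pics/{f}.npz',K=[p[k] for k in('fx','fy','cx','cy')],T=np.array(p['camera_from_world'])); return im
def load(f):
    d=np.load(f'pics/{f}.npz'); return d['K'],d['T']
def proj(f,X):
    K,T=load(f); c=T[:3,:3]@np.array(X,float)+T[:3,3]; return np.array([K[0]*c[0]/c[2]+K[2],K[1]*c[1]/c[2]+K[3]])
def plane(f,u,v,z):
    K,T=load(f); R=T[:3,:3]; o=-R.T@T[:3,3]; d=R.T@np.array([(u-K[2])/K[0],(v-K[3])/K[1],1]); return o+d*(z-o[2])/d[2]
E
python3 - <<'E'
from h import *
ims=[snap(n,n+'0') for n in('scene','side','wrist')]
for n in('scene0','side0','wrist0'):
    K,T=load(n); print(n,K,(-T[:3,:3].T@T[:3,3]).round(3),T[:3,:3].round(2).tolist())
s=status.sense();print(s['time_s'],s['tcp_pos'],s['orientation'],s['width'])
E
```

```text
pics
scene0 [467.33028352 467.33028352 285.77260894 209.02851854] [ 1.423 -0.092  0.805] [[0.09, 1.0, 0.01], [0.67, -0.05, -0.74], [-0.74, 0.07, -0.67]]
side0 [457.88064732 457.88064732 282.77180814 213.46948169] [0.118 1.007 0.797] [[-0.91, -0.42, 0.01], [-0.23, 0.5, -0.84], [0.35, -0.76, -0.55]]
wrist0 [300.78352327 300.78352327 279.7398502  204.4025729 ] [0.65  0.082 0.385] [[1.0, -0.0, -0.0], [0.0, -0.96, 0.29], [-0.0, -0.29, -0.96]]
0.15 [ 6.49576801e-01 -7.21528728e-05  2.13864196e-01] [-4.38463079e-04  7.07147962e-01  7.07065285e-01 -5.00371270e-04] 0.09173784130351681
```

View pics/scene0.png

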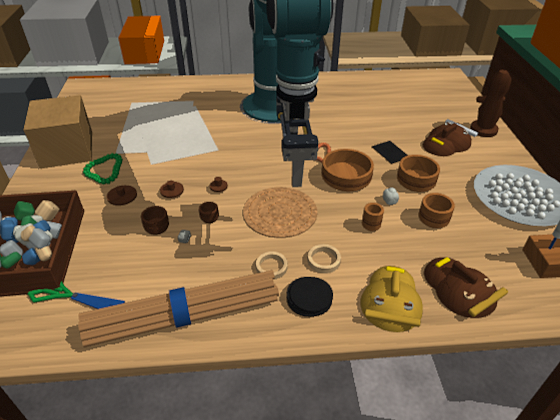

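View pics/side0.png

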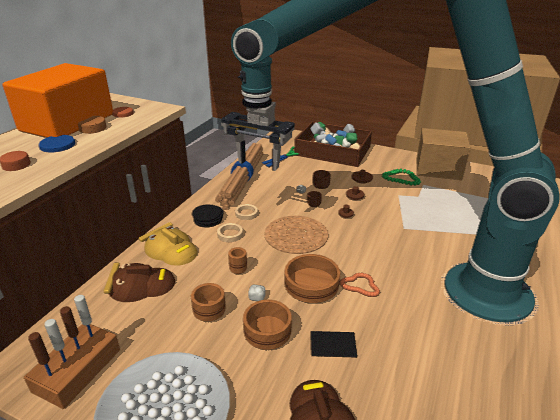

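The scene shows bowls at scene px XL (347,168), L (418,172), M (436,210) and S (373,216), with the stone at (391,197). The mat is at (280,211), the pots at (154,219) and (208,211), the lids at (122,194), (171,188) and (218,184), and the pebble at (184,237). The side view shows the same set.

```bash
cat >> h.py <<'E'
def tri(pts):
    A=[];b=[]
    for f,u,v in pts:
        K,T=load(f); R=T[:3,:3]
        for r,k in((R[0]-(u-K[2])/K[0]*R[2],T[0,3]-(u-K[2])/K[0]*T[2,3]),(R[1]-(v-K[3])/K[1]*R[2],T[1,3]-(v-K[3])/K[1]*T[2,3])):
            A.append(r);b.append(-k)
    return np.linalg.lstsq(np.array(A),np.array(b),rcond=None)[0]
E
python3 - <<'E'
from h import *
P=dict(mat=((280,211),(296,234)),xl=((347,163),(312,272)),l=((418,168),(268,317)),m=((436,205),(208,295)),s=((373,208),(238,252)),pA=((154,213),(321,178)),pB=((208,208),(315,196)),l1=((122,194),(362,176)),l2=((171,187),(355,192)),l3=((218,184),(346,211)),stone=((391,197),(257,292)),peb=((184,237),(300,189)))
for k,(a,b) in P.items(): print(k,tri([('scene0',*a),('side0',*b)]).round(3))
import cv2
a=cv2.imread('pics/scene0.png');b=cv2.imread('pics/side0.png')
A=cv2.resize(a[150:250,90:250],None,fx=5,fy=5);cv2.imwrite('pics/c1.png',A[:,:800])
for n,im,(u,v) in(('table',a,(300,245)),('xlw',a,(347,180)),('xlin',a,(347,163)),('pot',a,(154,226)),('lid',a,(122,195)),('mat',a,(280,215)),('shadow',a,(226,228))): print(n,im[v,u])
E
```

```text
mat [ 0.538 -0.018 -0.002]
xl [0.412 0.176 0.047]
l [0.445 0.362 0.047]
m [0.601 0.36  0.05 ]
s [0.611 0.199 0.06 ]
pA [ 0.571 -0.322  0.035]
pB [ 0.549 -0.198  0.03 ]
l1 [ 0.457 -0.426  0.012]
l2 [ 0.444 -0.3    0.017]
l3 [ 0.436 -0.177  0.015]
stone [0.521 0.272 0.015]
peb [ 0.624 -0.254  0.008]
table [ 99 148 190]
xlw [24 46 73]
xlin [ 45  89 141]
pot [13 27 47]
lid [14 21 35]
mat [ 86 134 185]
shadow [101 152 195]
```

View pics/c1.png

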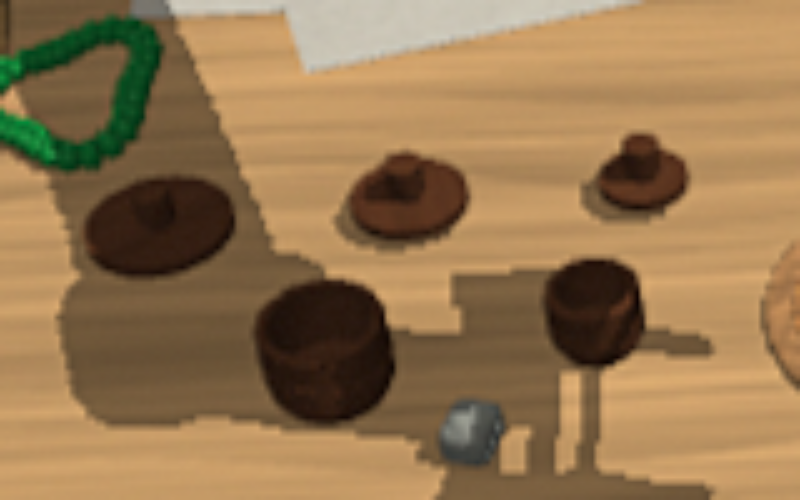

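View pics/wrist0.png

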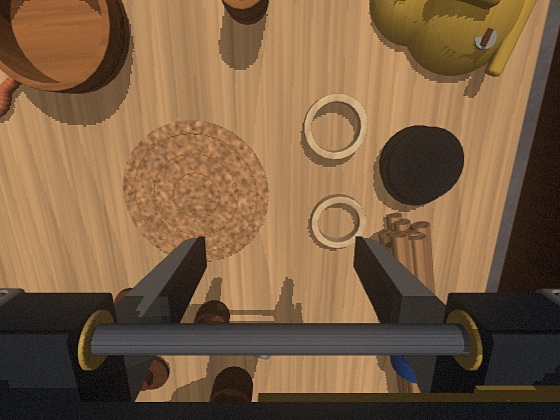

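The crop shows the lids, largest to smallest from left to right, upright with knobs up, and two pots. The wrist image shows XL's rim at top left, the mat at (196,188) and the bangles at (335,127) and (337,221). Next I fit silhouettes in both views.

```bash
cat >> h.py <<'E'
from scipy.optimize import minimize
D=dict(xl=(70,52),l=(54,56),m=(39,60),s=(24,62),pbig=(38,54),pmid=(31,46),psmall=(24,38))
def prof(n):
    if n in D:
        r,h=D[n]; b=10 if n[0]!='p' else 2
        return [(r-b,0),(r,b),(r,h)]
    r=dict(lbig=38,lmid=31,lsmall=24)[n]; return [(r,8),(r,15)]
KN=[(10,15),(10,37)]
a=np.linspace(0,2*np.pi,48,endpoint=False)
def sil(f,pf,x,y,z,S=4):
    pts=[proj(f,(x+r/1e3*np.cos(t),y+r/1e3*np.sin(t),z+h/1e3)) for r,h in pf for t in a]
    return cv2.convexHull((np.array(pts)*S).astype(np.float32)).round().astype(np.int32)
def model(f,n,p,S=4):
    m=np.zeros((420*S,560*S),np.uint8)
    cv2.fillConvexPoly(m,sil(f,prof(n),*p),255)
    if n[0]=='l' and n!='l': cv2.fillConvexPoly(m,sil(f,KN,*p),255)
    return cv2.resize(m,(560,420),interpolation=cv2.INTER_AREA)/255.
def mask(f):
    im=cv2.imread(f'pics/{f}.png').astype(float); return (im[:,:,0]/(im[:,:,2]+1)<.43).astype(float)
def fit(views,n,p0,freez=True):
    ms=[]
    for f in views:
        u,v=proj(f,(p0[0],p0[1],.03)); mk=mask(f); w=np.zeros_like(mk)
        m0=model(f,n,p0)>0; w=cv2.dilate(m0.astype(np.uint8),np.ones((15,15)))>0
        ms.append((f,mk,w))
    def c(q):
        p=(q[0],q[1],q[2] if freez else p0[2]); return sum(np.abs(model(f,n,p)-mk)[w].sum()/model(f,n,p).sum() for f,mk,w in ms)/len(ms)
    q0=list(p0) if freez else list(p0[:2])
    sx=np.vstack([q0]+[np.array(q0)+.012*np.eye(len(q0))[i] for i in range(len(q0))])
    r=minimize(c,q0,method='Nelder-Mead',options=dict(initial_simplex=sx,xatol=2e-4,fatol=1e-4)); return r.x,r.fun
E
python3 - <<'E'
from h import *
V=['scene0','side0']
for n,p in dict(xl=(.412,.176,0),l=(.445,.362,0),m=(.601,.36,0),s=(.611,.199,0),pbig=(.571,-.322,0),pmid=(.571,-.322,0),psmall=(.549,-.198,0),lbig=(.457,-.426,0),lmid=(.444,-.3,0),lsmall=(.436,-.177,0)).items():
    x,c=fit(V,n,p); x2,c2=fit(V,n,(x[0],x[1],0),False); print(n,x.round(4),round(c,3),x2.round(4),round(c2,3),[proj(f,(x2[0],x2[1],.03)).round() for f in V])
E
```

```text
xl [ 0.4113  0.1762 -0.0033] 0.081 [0.4121 0.1769] 0.095 [array([348., 169.]), array([312., 277.])]
l [ 0.4439  0.3662 -0.0031] 0.115 [0.4445 0.3664] 0.133 [array([418., 173.]), array([268., 324.])]
m [ 0.5993  0.3643 -0.0029] 0.112 [0.5996 0.3652] 0.132 [array([436., 211.]), array([209., 302.])]
s [ 0.612   0.2015 -0.0032] 0.089 [0.6128 0.201 ] 0.116 [array([373., 218.]), array([238., 261.])]
pbig [ 0.5715 -0.3207 -0.0168] 0.604 [ 0.5683 -0.3261] 0.627 [array([155., 217.]), array([324., 177.])]
pmid [ 0.5738 -0.3258 -0.0027] 0.331 [ 0.5745 -0.3252] 0.336 [array([155., 219.]), array([322., 177.])]
psmall [ 0.5522 -0.1981 -0.0019] 0.422 [ 0.5521 -0.1972] 0.427 [array([209., 210.]), array([315., 195.])]
lbig [ 0.4548 -0.4277 -0.0044] 0.353 [ 0.456  -0.4259] 0.402 [array([121., 189.]), array([363., 171.])]
lmid [ 0.4415 -0.3005 -0.0041] 0.329 [ 0.4434 -0.2978] 0.39 [array([172., 184.]), array([356., 188.])]
lsmall [ 0.4347 -0.1766 -0.0046] 0.315 [ 0.4353 -0.1748] 0.354 [array([219., 180.]), array([347., 207.])]
```

arm_command --rows '[0,0,0,-0.035,0.035,0,0.05,0,0,0,-0.07,0.07,0,0.05,0,0,0,-0.104,0.106,0,0.05,0,0,0,-0.138,0.142,0,0.05,0,0,0,-0.172,0.176,0,0.05]'

```text
time_s: 0.65
tcp_pos: [0.4763, 0.1773, 0.2145]
orientation: [-0.0, 0.707, 0.707, -0.0]
ft_force: [0.4, 0.3, -1.5]
width: 0.054
grasp_force: 0.0
```

arm_command --rows '[0,0,0,0,0,-0.02,0.05,0,0,0,0,0,-0.05,0.05,0,0,0,0,0,-0.08,0.05,0,0,0,0,0,-0.1,0.05,0,0,0,0,0,-0.1,0.05]'

```text
time_s: 1.15
tcp_pos: [0.4758, 0.1751, 0.112]
orientation: [-0.001, 0.707, 0.707, -0.003]
ft_force: [0.2, 0.2, 0.7]
width: 0.05
grasp_force: 0.0
```

```bash
python3 - <<'E'
from h import *
snap('wrist','w1'); s=status.sense(); print(s['time_s'],s['tcp_pos'],s['width'],s['ft_force'])
K,T=load('w1');print((-T[:3,:3].T@T[:3,3]).round(3))
E
```

```text
1.2 [0.47709549 0.17557491 0.11362782] 0.050145081496157866 [0.21239518 0.89703582 0.44229602]
[0.477 0.257 0.283]
```

View pics/w1.png

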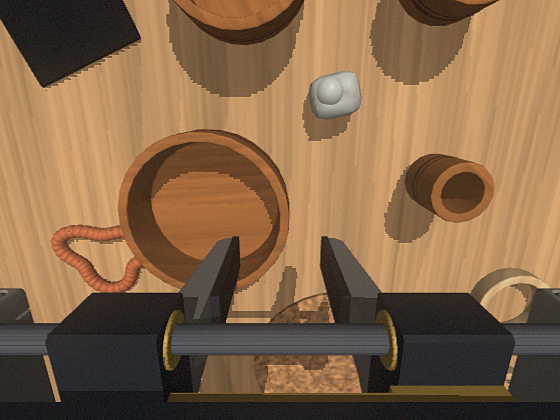

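The fingers straddle XL's right wall (rim edge at about px 289, finger gap 238–322). Next I descend, grip, lift and carry it to the mat.

arm_command --rows '[0,0,0,0,0,-0.03,0.044,0,0,0,0,0,-0.06,0.044,0,0,0,0,0,-0.08,0.044,0,0,0,0,0,-0.092,0.044,0,0,0,0,0,-0.092,0.044]'

```text
time_s: 1.7
tcp_pos: [0.4779, 0.1759, 0.0223]
orientation: [-0.0, 0.707, 0.707, -0.0]
ft_force: [-0.6, -0.7, -0.2]
width: 0.0442
grasp_force: 0.0
```

arm_command --rows '[0,0,0,0,0,0,0.02,0,0,0,0,0,0,0.01,0,0,0,0,0,0,0.003,0,0,0,0,0,0,0.0,0,0,0,0,0,0,0.0]'

```text
time_s: 2.2
tcp_pos: [0.4781, 0.1757, 0.0231]
orientation: [0.0, 0.707, 0.707, 0.0]
ft_force: [-1.2, 1.7, 7.5]
width: 0.0082
grasp_force: 30.1
```

arm_command --rows '[0,0,0,0,0,0,0,0,0,0,0,0,0.005,0,0,0,0,0,0,0.015,0,0,0,0,0,0,0.03,0,0,0,0,0,0,0.04,0]'

```text
time_s: 2.7
tcp_pos: [0.4783, 0.1762, 0.0637]
orientation: [0.0, 0.707, 0.707, 0.0]
ft_force: [-0.0, -0.6, -3.2]
width: 0.008
grasp_force: 29.9
```

arm_command --rows '[0,0,0,0.01,-0.02,0,0,0,0,0,0.03,-0.045,0,0,0,0,0,0.055,-0.085,0,0,0,0,0,0.08,-0.12,0,0,0,0,0,0.1,-0.155,0,0]'

```text
time_s: 3.2
tcp_pos: [0.5794, 0.0194, 0.0632]
orientation: [0.0, 0.707, 0.707, 0.001]
ft_force: [0.3, -0.4, -2.4]
width: 0.0078
grasp_force: 30.0
```

arm_command --rows '[0,0,0,0.015,-0.025,0,0,0,0,0,0.025,-0.038,0,0,0,0,0,0.025,-0.038,-0.015,0,0,0,0,0.025,-0.038,-0.03,0,0,0,0,0.025,-0.038,-0.035,0]'

```text
time_s: 3.7
tcp_pos: [0.601, -0.0147, 0.0268]
orientation: [-0.002, 0.706, 0.708, -0.001]
ft_force: [-10.5, -1.0, 36.0]
width: 0.0078
grasp_force: 30.1
```

arm_command --rows '[0,0,0,0,0,-0.001,0,0,0,0,0,0,-0.001,0.02,0,0,0,0,0,-0.001,0.03,0,0,0,0,0,-0.001,0.04,0,0,0,0,0,-0.001,0.04]'

```text
time_s: 4.2
tcp_pos: [0.6027, -0.0163, 0.0263]
orientation: [-0.0, 0.707, 0.707, -0.0]
ft_force: [-0.4, 0.3, -0.3]
width: 0.0375
grasp_force: 0.0
```

arm_command --rows '[0,0,0,0,0,0.02,0.04,0,0,0,0,0,0.06,0.04,0,0,0,0,0,0.1,0.05,0,0,0,0,0,0.15,0.05,0,0,0,0,0,0.19,0.05]'

```text
time_s: 4.7
tcp_pos: [0.6033, -0.0169, 0.2192]
orientation: [0.001, 0.707, 0.707, 0.001]
ft_force: [0.6, 0.1, 0.2]
width: 0.0501
grasp_force: 0.0
```

arm_command --rows '[0,0,0,-0.035,0.045,0,0.05,0,0,0,-0.065,0.09,0,0.05,0,0,0,-0.08,0.13,0,0.05,0,0,0,-0.09,0.18,0,0.05,0,0,0,-0.1,0.22,0,0.05]'

```text
time_s: 5.2
tcp_pos: [0.5019, 0.2051, 0.217]
orientation: [0.0, 0.707, 0.707, 0.0]
ft_force: [1.4, 0.6, 0.6]
width: 0.0502
grasp_force: 0.0
```

```bash
python3 - <<'E'
from h import *
snap('scene','s2');snap('side','d2');snap('wrist','w2'); s=status.sense(); print(s['time_s'],s['tcp_pos'],s['width'],s['ft_force'])
im=np.hstack([cv2.imread('pics/s2.png')[130:270,230:480],cv2.imread('pics/d2.png')[170:370,180:380][:140*2:1][30:170]]);
cv2.imwrite('pics/c2.png',np.vstack([cv2.resize(cv2.imread('pics/s2.png')[120:270,180:480],(640,320)),cv2.resize(cv2.imread('pics/d2.png')[160:360,160:460],(420,280))]) if 0 else cv2.resize(cv2.imread('pics/s2.png')[120:270,180:480],(800,400)))
V=['s2','d2']
for n,p in dict(xl=(.538,-.018,.004),l=(.4445,.366,0),m=(.5996,.365,0),s=(.6128,.201,0)).items():
    x,c=fit(V,n,p); print(n,x.round(4),round(c,3))
E
```

```text
5.35 [0.50152278 0.20658267 0.21656645] 0.05017439135345002 [ 0.22476918  0.29281672 -0.21101457]
xl [ 5.344e-01 -9.900e-03 -1.000e-04] 0.134
l [ 0.4437  0.3661 -0.0024] 0.119
m [ 0.5995  0.3649 -0.0028] 0.113
s [ 0.6118  0.2011 -0.0033] 0.09
```

View pics/c2.png

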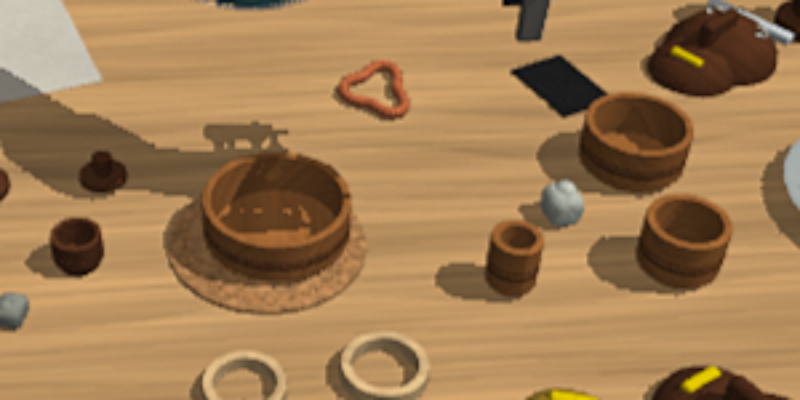

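XL stands on the mat and the other items are unchanged. Next is bowl L.

arm_command --rows '[0,0,0,-0.002,0.035,0,0.05,0,0,0,-0.004,0.07,-0.02,0.05,0,0,0,-0.006,0.105,-0.05,0.05,0,0,0,-0.008,0.14,-0.08,0.05,0,0,0,-0.009,0.163,-0.1,0.05]'

```text
time_s: 5.85
tcp_pos: [0.4935, 0.3663, 0.1142]
orientation: [-0.0, 0.707, 0.707, -0.001]
ft_force: [0.3, -0.4, -0.7]
width: 0.0499
grasp_force: 0.0
```

arm_command --rows '[0,0,0,0,0,-0.02,0.046,0,0,0,0,0,-0.04,0.046,0,0,0,0,0,-0.06,0.046,0,0,0,0,0,-0.073,0.046,0,0,0,0,0,-0.073,0.046]'

```text
time_s: 6.35
tcp_pos: [0.4936, 0.3638, 0.0415]
orientation: [0.0, 0.708, 0.707, -0.002]
ft_force: [0.0, 0.2, -0.3]
width: 0.0462
grasp_force: 0.0
```

arm_command --rows '[0,0,0,0,0,0,0.02,0,0,0,0,0,0,0.01,0,0,0,0,0,0,0.003,0,0,0,0,0,0,0.0,0,0,0,0,0,0,0.0]'

```text
time_s: 6.85
tcp_pos: [0.4943, 0.3661, 0.0441]
orientation: [0.0, 0.707, 0.707, 0.0]
ft_force: [1.8, 0.9, 0.0]
width: 0.0078
grasp_force: 3.7
```

arm_command --rows '[0,0,0,0,0,0,0,0,0,0,0,0,0.01,0,0,0,0,0,0,0.03,0,0,0,0,0,0,0.06,0,0,0,0,0,0,0.08,0]'

```text
time_s: 7.35
tcp_pos: [0.4944, 0.3663, 0.1257]
orientation: [0.0, 0.707, 0.707, 0.001]
ft_force: [-0.0, -0.3, -1.8]
width: 0.0074
grasp_force: 29.5
```

```bash
python3 - <<'E'
from h import *
s=status.sense()
snap('scene','s3');snap('side','d3');snap('wrist','w3');  print(s['time_s'],s['tcp_pos'],s['width'],s['ft_force'])
a=cv2.resize(cv2.imread('pics/s3.png')[70:220,330:480],(450,450));b=cv2.resize(cv2.imread('pics/d3.png')[220:360,180:300],(350,408));b=cv2.copyMakeBorder(b,0,42,0,0,0)
cv2.imwrite('pics/c3.png',np.hstack([a,b]))
E
```

```text
7.35 [0.49436371 0.36633896 0.1257058 ] 0.007364976711926229 [-0.01324663 -0.28596066 -1.76170112]
```

View pics/c3.png

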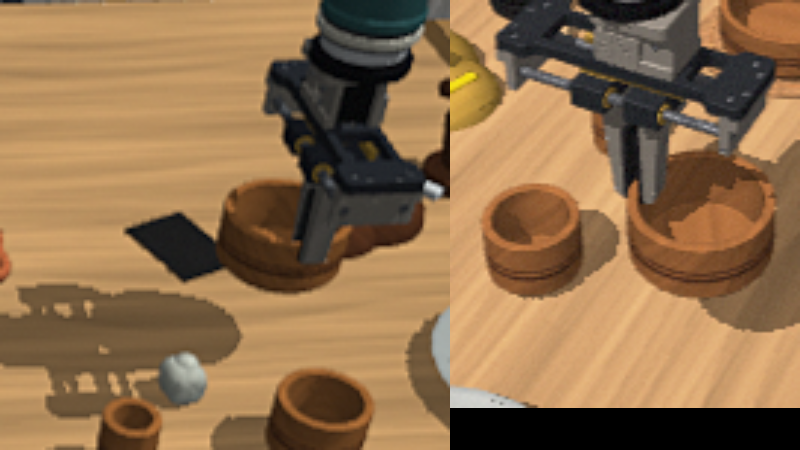

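L is held level, with the fingertips a short way below its rim. Next I refine XL's centre.

```bash
python3 - <<'E'
from h import *
import h
def mk(t):
    def m(f):
        im=cv2.imread(f'pics/{f}.png').astype(float); return (im[:,:,0]/(im[:,:,2]+1)<t).astype(float)
    return m
for t in(.36,.38,.4,.43):
    h.mask=mk(t)
    for n,p in dict(xl=(.5366,-.0155,.004),m=(.5996,.365,0)).items():
        print(t,n,*[ (x.round(4),round(c,3)) for x,c in [fit(['s3','d3'],n,p)]],*[fit([f],n,p,False)[0].round(4) for f in('s3','d3')])
# rim inner/outer check: edge overlay
for f in('s3','d3'):
    im=cv2.imread(f'pics/{f}.png'); im=cv2.resize(im,None,fx=4,fy=4,interpolation=cv2.INTER_CUBIC)
    for r in(.07,.062):
        cv2.polylines(im,[np.array([(proj(f,(.5366+r*np.cos(t),-.0155+r*np.sin(t),.056))+.5)*4 for t in a]).astype(np.int32)],True,(0,255,0),1)
    u,v=(proj(f,(.5366,-.0155,.05))*4).astype(int); cv2.imwrite(f'pics/o{f}.png',im[v-190:v+190,u-200:u+200])
cv2.imwrite('pics/o.png',np.hstack([cv2.imread('pics/os3.png'),cv2.imread('pics/od3.png')]))
E
```

```text
0.36 xl (array([ 5.331e-01, -1.030e-02,  2.000e-04]), np.float64(0.276)) [ 0.5354 -0.011 ] [ 0.5318 -0.0056]
0.36 m (array([ 0.5988,  0.3645, -0.0036]), np.float64(0.284)) [0.5998 0.3635] [0.5973 0.3665]
0.38 xl (array([ 5.33e-01, -1.00e-02,  3.00e-04]), np.float64(0.143)) [ 0.5365 -0.0107] [ 0.5319 -0.0046]
0.38 m (array([ 0.5996,  0.3637, -0.0036]), np.float64(0.141)) [0.6006 0.3633] [0.5986 0.3666]
0.4 xl (array([ 0.5341, -0.0102,  0.0008]), np.float64(0.106)) [ 0.5365 -0.0107] [ 0.5325 -0.0039]
0.4 m (array([ 0.5991,  0.3645, -0.0036]), np.float64(0.094)) [0.6023 0.3627] [0.5978 0.3658]
0.43 xl (array([ 0.5341, -0.01  ,  0.0009]), np.float64(0.117)) [ 0.5365 -0.0107] [ 0.5331 -0.0036]
0.43 m (array([ 0.5997,  0.3644, -0.003 ]), np.float64(0.062)) [0.6014 0.363 ] [0.5981 0.3685]
```

View pics/o.png

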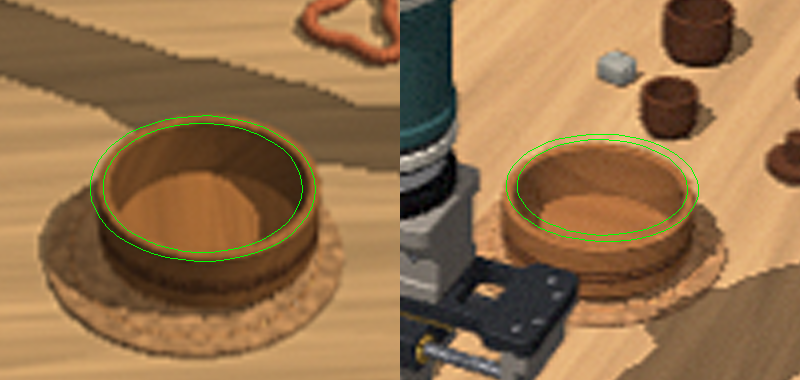

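The overlay shows XL really sits at about (0.534, -0.010), so the fit holds. Next I carry L there.

arm_command --rows '[0,0,0,0.005,-0.02,0.01,0,0,0,0,0.015,-0.06,0.02,0,0,0,0,0.025,-0.1,0.02,0,0,0,0,0.035,-0.145,0.02,0,0,0,0,0.045,-0.19,0.02,0]'

```text
time_s: 8.0
tcp_pos: [0.5382, 0.174, 0.1421]
orientation: [-0.001, 0.707, 0.707, -0.001]
ft_force: [0.1, -0.0, 0.0]
width: 0.0077
grasp_force: 29.5
```

arm_command --rows '[0,0,0,0.01,-0.045,0,0,0,0,0,0.02,-0.09,0,0,0,0,0,0.035,-0.14,0,0,0,0,0,0.042,-0.17,0,0,0,0,0,0.045,-0.186,0,0]'

```text
time_s: 8.5
tcp_pos: [0.5834, -0.0144, 0.1419]
orientation: [-0.0, 0.709, 0.705, -0.001]
ft_force: [0.1, 0.6, -1.4]
width: 0.0074
grasp_force: 29.5
```

arm_command --rows '[0,0,0,0,0,0,0,0,0,0,0,0,-0.015,0,0,0,0,0,0,-0.03,0,0,0,0,0,0,-0.03,0,0,0,0,0,0,-0.03,0]'

```text
time_s: 9.0
tcp_pos: [0.5832, -0.0084, 0.1125]
orientation: [-0.001, 0.706, 0.708, -0.001]
ft_force: [0.6, -0.4, -0.4]
width: 0.008
grasp_force: 29.5
```

```bash
python3 - <<'E'
from h import *
s=status.sense()
snap('scene','s4');snap('side','d4'); print(s['time_s'],s['tcp_pos'],s['width'],s['ft_force'])
g=[]
for f in('s4','d4'):
    im=cv2.imread(f'pics/{f}.png'); im=cv2.resize(im,None,fx=4,fy=4,interpolation=cv2.INTER_CUBIC)
    for (x,y,z,r) in((.534,-.010,.056,.07),(.534,-.010,.056,.062),(.534,-.010,.126,.054)):
        cv2.polylines(im,[np.array([(proj(f,(x+r*np.cos(t),y+r*np.sin(t),z))+.5)*4 for t in a]).astype(np.int32)],True,(0,255,0),1)
    u,v=(proj(f,(.5366,-.0155,.08))*4).astype(int); g.append(im[v-200:v+200,u-200:u+200])
cv2.imwrite('pics/o4.png',np.hstack(g))
E
```

```text
9.0 [ 0.58322247 -0.00844802  0.11252437] 0.00798556522157431 [ 0.59599918 -0.44783224 -0.36973078]
```

View pics/o4.png

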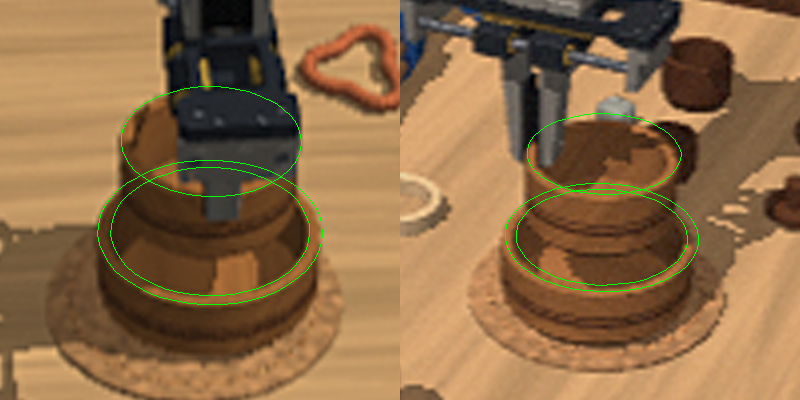

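L (upper circle) lines up over XL with the same overlay bias in both views. Next I lower it.

arm_command --rows '[0,0,0,0,0,-0.01,0,0,0,0,0,0,-0.025,0,0,0,0,0,0,-0.036,0,0,0,0,0,0,-0.045,0,0,0,0,0,0,-0.045,0]'

```text
time_s: 9.6
tcp_pos: [0.5827, -0.0101, 0.0666]
orientation: [-0.001, 0.707, 0.707, -0.001]
ft_force: [-0.7, 0.7, -1.1]
width: 0.008
grasp_force: 29.5
```

arm_command --rows '[0,0,0,0,0,-0.003,0,0,0,0,0,0,-0.006,0,0,0,0,0,0,-0.008,0,0,0,0,0,0,-0.008,0,0,0,0,0,0,-0.008,0]'

```text
time_s: 10.1
tcp_pos: [0.5842, -0.01, 0.0608]
orientation: [0.0, 0.707, 0.707, 0.0]
ft_force: [0.1, 0.7, -1.5]
width: 0.0078
grasp_force: 29.5
```

arm_command --rows '[0,0,0,0,0,0,0.02,0,0,0,0,0,0,0.035,0,0,0,0,0,0.04,0.04,0,0,0,0,0,0.09,0.06,0,0,0,0,0,0.139,0.0915]'

```text
time_s: 10.6
tcp_pos: [0.5836, -0.01, 0.2012]
orientation: [-0.0, 0.707, 0.707, -0.0]
ft_force: [1.4, -1.1, -0.3]
width: 0.0455
grasp_force: 0.0
```

arm_command --rows '[0,0,0,0.003,0.05,0,0.0915,0,0,0,0.006,0.1,0,0.0915,0,0,0,0.01,0.15,0,0.0915,0,0,0,0.013,0.2,0,0.0915,0,0,0,0.015,0.245,0,0.0915]'

```text
time_s: 11.1
tcp_pos: [0.5989, 0.2375, 0.2001]
orientation: [0.0, 0.707, 0.707, 0.0]
ft_force: [1.2, 0.1, 0.8]
width: 0.0857
grasp_force: 0.0
```

arm_command --rows '[0,0,0,0,0.045,0,0.0915,0,0,0,0,0.09,0,0.0915,0,0,0,0,0.13,-0.03,0.0915,0,0,0,0,0.13,-0.06,0.0915,0,0,0,0,0.13,-0.08,0.0915]'

```text
time_s: 11.6
tcp_pos: [0.5972, 0.3667, 0.1172]
orientation: [-0.001, 0.706, 0.708, -0.001]
ft_force: [0.2, -0.9, -0.0]
width: 0.0917
grasp_force: 0.0
```

```bash
python3 - <<'E'
from h import *
s=status.sense()
snap('scene','s5');snap('side','d5');snap('wrist','w5'); print(s['time_s'],s['tcp_pos'],s['width'],s['ft_force'])
for n,p in dict(xl=(.534,-.01,.004),l=(.534,-.01,.014),s=(.612,.201,0),pmid=(.5745,-.325,0),psmall=(.552,-.197,0),lmid=(.4434,-.298,0),lsmall=(.435,-.175,0),lbig=(.456,-.426,0)).items():
    x,c=fit(['s5','d5'],n,p); print(n,x.round(4),round(c,3))
g=[]
for f in('s5','d5'):
    im=cv2.imread(f'pics/{f}.png'); im=cv2.resize(im,None,fx=4,fy=4,interpolation=cv2.INTER_CUBIC)
    for (x,y,z,r) in((.534,-.010,.070,.054),(.534,-.010,.07,.046)):
        cv2.polylines(im,[np.array([(proj(f,(x+r*np.cos(t),y+r*np.sin(t),z-.003))+.5)*4 for t in a]).astype(np.int32)],True,(0,255,0),1)
    u,v=(proj(f,(.5366,-.0155,.05))*4).astype(int); g.append(im[v-200:v+200,u-200:u+200])
cv2.imwrite('pics/o5.png',np.vstack([np.hstack(g)]))
E
```

```text
11.6 [0.59715867 0.36667934 0.11722771] 0.09174107098889209 [ 0.17271008 -0.85391469 -0.00290992]
xl [ 0.5345 -0.0101  0.0008] 0.102
l [ 0.5391 -0.0026  0.008 ] 0.473
s [ 0.6093  0.2012 -0.0043] 0.27
pmid [ 0.5746 -0.3257 -0.0025] 0.277
psmall [ 0.5495 -0.1984 -0.0035] 0.535
lmid [ 0.442  -0.3003 -0.0037] 0.328
lsmall [ 0.4344 -0.1762 -0.0042] 0.287
lbig [ 0.4545 -0.4278 -0.0046] 0.277
```

View pics/o5.png

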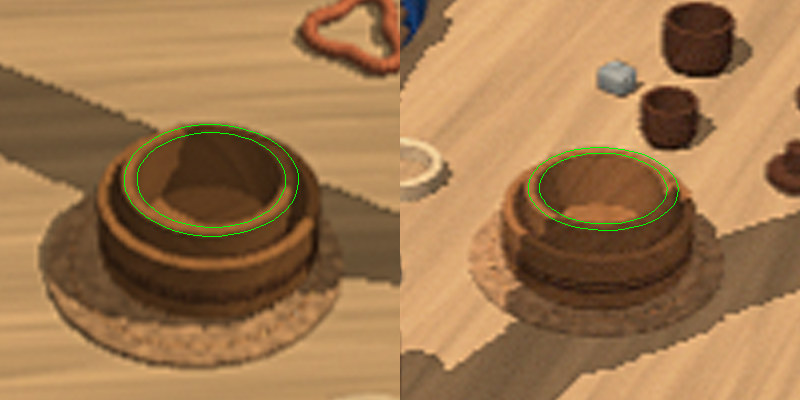

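L is seated in XL and matches the overlay within about 2 mm. Next I take M.

arm_command --rows '[0,0,0,0,0,-0.03,0.0915,0,0,0,0,0,-0.055,0.0915,0,0,0,0,0,-0.072,0.0915,0,0,0,0,0,-0.072,0.0915,0,0,0,0,0,-0.072,0.0915]'

```text
time_s: 12.25
tcp_pos: [0.5998, 0.3653, 0.0489]
orientation: [0.0, 0.707, 0.707, 0.001]
ft_force: [-0.8, -0.4, 0.6]
width: 0.0915
grasp_force: 0.0
```

arm_command --rows '[0,0,0,0,0,0,0.083,0,0,0,0,0,0,0.078,0,0,0,0,0,0,0.07,0,0,0,0,0,0,0.07,0,0,0,0,0,0,0.07]'

```text
time_s: 12.75
tcp_pos: [0.6, 0.3655, 0.0492]
orientation: [0.0, 0.707, 0.707, 0.001]
ft_force: [-0.1, 0.1, 6.2]
width: 0.0765
grasp_force: 29.8
```

arm_command --rows '[0,0,0,0,0,0.01,0.07,0,0,0,0,0,0.03,0.07,0,0,0,0,0,0.06,0.07,0,0,0,0,0,0.09,0.07,0,0,0,0,0,0.11,0.07]'

```text
time_s: 13.25
tcp_pos: [0.5992, 0.3653, 0.1601]
orientation: [0.0, 0.707, 0.707, 0.001]
ft_force: [-0.4, -0.3, -1.1]
width: 0.0769
grasp_force: 29.8
```

arm_command --rows '[0,0,0,-0.003,-0.02,0,0.07,0,0,0,-0.01,-0.06,0,0.07,0,0,0,-0.018,-0.105,0,0.07,0,0,0,-0.026,-0.15,0,0.07,0,0,0,-0.034,-0.195,0,0.07]'

```text
time_s: 13.75
tcp_pos: [0.564, 0.1682, 0.1577]
orientation: [-0.0, 0.707, 0.707, -0.0]
ft_force: [0.6, -1.3, -1.5]
width: 0.0765
grasp_force: 29.8
```

arm_command --rows '[0,0,0,-0.008,-0.045,0,0.07,0,0,0,-0.016,-0.09,0,0.07,0,0,0,-0.023,-0.135,0,0.07,0,0,0,-0.028,-0.165,0,0.07,0,0,0,-0.03,-0.179,0,0.07]'

```text
time_s: 14.25
tcp_pos: [0.534, -0.0126, 0.1578]
orientation: [0.0, 0.709, 0.706, -0.001]
ft_force: [-0.2, -0.4, -1.3]
width: 0.0769
grasp_force: 29.8
```

arm_command --rows '[0,0,0,0,0,0,0.07,0,0,0,0,0,-0.01,0.07,0,0,0,0,0,-0.02,0.07,0,0,0,0,0,-0.02,0.07,0,0,0,0,0,-0.02,0.07]'

```text
time_s: 14.75
tcp_pos: [0.5347, -0.0077, 0.1368]
orientation: [-0.001, 0.706, 0.708, -0.0]
ft_force: [0.8, 0.3, -1.6]
width: 0.0768
grasp_force: 29.8
```

```bash
python3 - <<'E'
from h import *
s=status.sense()
snap('scene','s6');snap('side','d6'); print(s['time_s'],s['tcp_pos'],s['width'],s['ft_force'])
x,y,_=s['tcp_pos']; g=[]
for f in('s6','d6'):
    im=cv2.imread(f'pics/{f}.png'); im=cv2.resize(im,None,fx=4,fy=4,interpolation=cv2.INTER_CUBIC)
    for (z,r) in((.070,.054),(.07,.046),(.150,.039),(.092,.029)):
        cv2.polylines(im,[np.array([(proj(f,(x+r*np.cos(t),y+r*np.sin(t),z-.003))+.5)*4 for t in a]).astype(np.int32)],True,(0,255,0),1)
    u,v=(proj(f,(.5366,-.0155,.08))*4).astype(int); g.append(im[v-200:v+200,u-200:u+200])
cv2.imwrite('pics/o6.png',np.vstack([np.hstack(g)]))
E
```

```text
14.75 [ 0.53467217 -0.00769157  0.13678565] 0.07675738985968827 [ 0.8157031   0.34158344 -1.55375818]
```

View pics/o6.png

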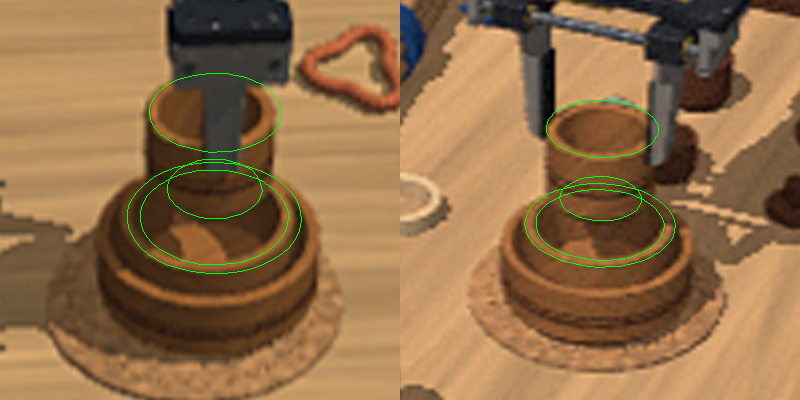

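M and L show the same small offset from the overlay, so they are aligned with each other. Next I lower M.

arm_command --rows '[0,0,0,0,0,-0.015,0.07,0,0,0,0,0,-0.03,0.07,0,0,0,0,0,-0.045,0.07,0,0,0,0,0,-0.055,0.07,0,0,0,0,0,-0.055,0.07]'

```text
time_s: 15.35
tcp_pos: [0.5342, -0.0089, 0.0815]
orientation: [-0.001, 0.707, 0.707, -0.001]
ft_force: [-0.4, -0.6, -0.7]
width: 0.0764
grasp_force: 29.8
```

arm_command --rows '[0,0,0,0,0,-0.003,0.07,0,0,0,0,0,-0.006,0.07,0,0,0,0,0,-0.009,0.07,0,0,0,0,0,-0.009,0.07,0,0,0,0,0,-0.009,0.07]'

```text
time_s: 15.85
tcp_pos: [0.5351, -0.009, 0.0737]
orientation: [0.0, 0.707, 0.707, 0.0]
ft_force: [0.1, 0.1, -1.1]
width: 0.0764
grasp_force: 29.8
```

arm_command --rows '[0,0,0,0,0,0,0.085,0,0,0,0,0,0,0.09,0,0,0,0,0,0.04,0.09,0,0,0,0,0,0.08,0.08,0,0,0,0,0,0.126,0.07]'

```text
time_s: 16.35
tcp_pos: [0.5343, -0.009, 0.2005]
orientation: [-0.001, 0.707, 0.707, -0.001]
ft_force: [1.5, 0.3, -0.8]
width: 0.0763
grasp_force: 0.0
```

arm_command --rows '[0,0,0,0.017,0.045,0,0.07,0,0,0,0.034,0.09,0,0.07,0,0,0,0.051,0.14,0,0.07,0,0,0,0.068,0.185,0,0.07,0,0,0,0.077,0.2095,-0.02,0.07]'

```text
time_s: 16.85
tcp_pos: [0.6141, 0.2065, 0.1824]
orientation: [0.001, 0.706, 0.709, 0.004]
ft_force: [-0.0, 0.3, 0.6]
width: 0.07
grasp_force: 0.0
```

```bash
python3 - <<'E'
from h import *
s=status.sense()
snap('scene','s7');snap('side','d7'); print(s['time_s'],s['tcp_pos'],s['width'],s['ft_force'])
g=[]
for f in('s7','d7'):
    im=cv2.imread(f'pics/{f}.png'); im=cv2.resize(im,None,fx=4,fy=4,interpolation=cv2.INTER_CUBIC)
    for (x,y,z,r) in((.535,-.009,.084,.039),(.535,-.009,.084,.031),(.612,.201,.062,.024)):
        cv2.polylines(im,[np.array([(proj(f,(x+r*np.cos(t),y+r*np.sin(t),z-.003))+.5)*4 for t in a]).astype(np.int32)],True,(0,255,0),1)
    u,v=(proj(f,(.535,-.01,.08))*4).astype(int); g1=im[v-130:v+170,u-200:u+200]
    u,v=(proj(f,(.612,.201,.06))*4).astype(int); g.append(np.vstack([g1,im[v-150:v+150,u-200:u+200]]))
cv2.imwrite('pics/o7.png',np.hstack(g))
E
```

```text
16.85 [0.61413809 0.20646469 0.1823932 ] 0.07003669565617307 [-0.00445923  0.31780832  0.60765534]
```

View pics/o7.png

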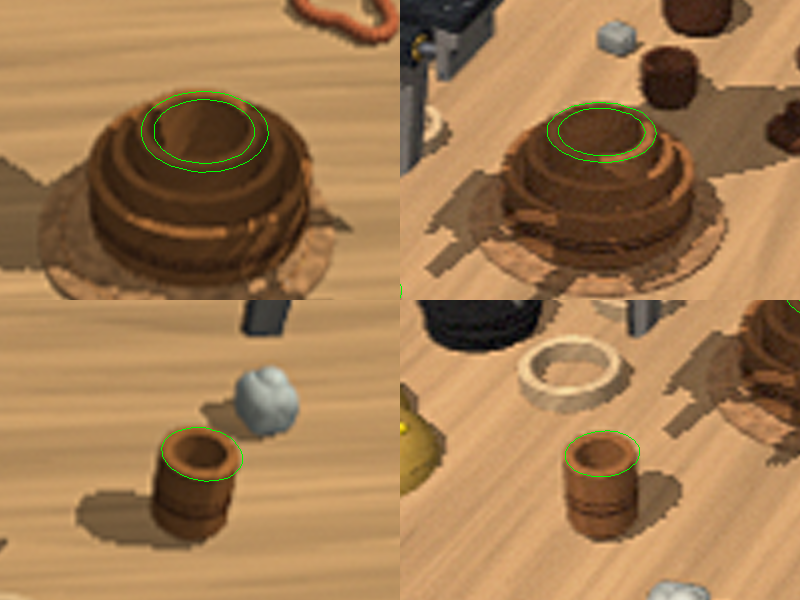

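M is nested and S matches its predicted position with the same bias. Next I take S.

arm_command --rows '[0,0,0,0,0,-0.03,0.07,0,0,0,0,0,-0.07,0.07,0,0,0,0,0,-0.11,0.07,0,0,0,0,0,-0.129,0.07,0,0,0,0,0,-0.129,0.07]'

```text
time_s: 17.45
tcp_pos: [0.6098, 0.1981, 0.0476]
orientation: [-0.001, 0.708, 0.707, -0.003]
ft_force: [-0.3, -0.5, -0.1]
width: 0.0699
grasp_force: 0.0
```

arm_command --rows '[0,0,0,0,0,0,0.055,0,0,0,0,0,0,0.048,0,0,0,0,0,0,0.04,0,0,0,0,0,0,0.04,0,0,0,0,0,0,0.04]'

```text
time_s: 17.95
tcp_pos: [0.6133, 0.2007, 0.0525]
orientation: [0.001, 0.707, 0.707, 0.001]
ft_force: [-0.0, -0.9, 6.6]
width: 0.0465
grasp_force: 30.0
```

arm_command --rows '[0,0,0,0,0,0.01,0.04,0,0,0,0,0,0.03,0.04,0,0,0,0,0,0.06,0.04,0,0,0,0,0,0.09,0.04,0,0,0,0,0,0.12,0.04]'

```text
time_s: 18.45
tcp_pos: [0.6116, 0.2005, 0.1722]
orientation: [-0.0, 0.707, 0.707, -0.0]
ft_force: [-0.5, 0.0, -1.6]
width: 0.0463
grasp_force: 30.0
```

arm_command --rows '[0,0,0,-0.01,-0.03,0,0.04,0,0,0,-0.03,-0.075,0,0.04,0,0,0,-0.048,-0.12,0,0.04,0,0,0,-0.065,-0.17,0,0.04,0,0,0,-0.073,-0.197,0,0.04]'

```text
time_s: 18.95
tcp_pos: [0.5372, -0.0004, 0.1711]
orientation: [0.0, 0.708, 0.706, -0.001]
ft_force: [0.5, -1.0, -0.1]
width: 0.0466
grasp_force: 30.0
```

arm_command --rows '[0,0,0,-0.004,-0.0125,0,0.04,0,0,0,-0.004,-0.0125,0,0.04,0,0,0,-0.004,-0.0125,-0.01,0.04,0,0,0,-0.004,-0.0125,-0.01,0.04,0,0,0,-0.004,-0.0125,-0.01,0.04]'

```text
time_s: 19.45
tcp_pos: [0.535, -0.0071, 0.1599]
orientation: [-0.001, 0.706, 0.708, -0.0]
ft_force: [-0.2, 1.1, -0.4]
width: 0.0465
grasp_force: 30.0
```

```bash
python3 - <<'E'
from h import *
s=status.sense()
snap('scene','s8');snap('side','d8'); print(s['time_s'],s['tcp_pos'],s['width'],s['ft_force'])
x,y,z=s['tcp_pos']; z+=.011; g=[]
for f in('s8','d8'):
    im=cv2.imread(f'pics/{f}.png'); im=cv2.resize(im,None,fx=4,fy=4,interpolation=cv2.INTER_CUBIC)
    for (h,r) in((.084,.039),(z,.024),(z-.052,.024)):
        cv2.polylines(im,[np.array([(proj(f,(x+r*np.cos(t),y+r*np.sin(t),h-.003))+.5)*4 for t in a]).astype(np.int32)],True,(0,255,0),1)
    u,v=(proj(f,(.5366,-.0155,.11))*4).astype(int); g.append(im[v-200:v+200,u-200:u+200])
cv2.imwrite('pics/o8.png',np.vstack([np.hstack(g)]))
E
```

```text
19.45 [ 0.53496972 -0.00708379  0.15987525] 0.0464844331235981 [-0.23197064  1.09592949 -0.43930654]
```

View pics/o8.png

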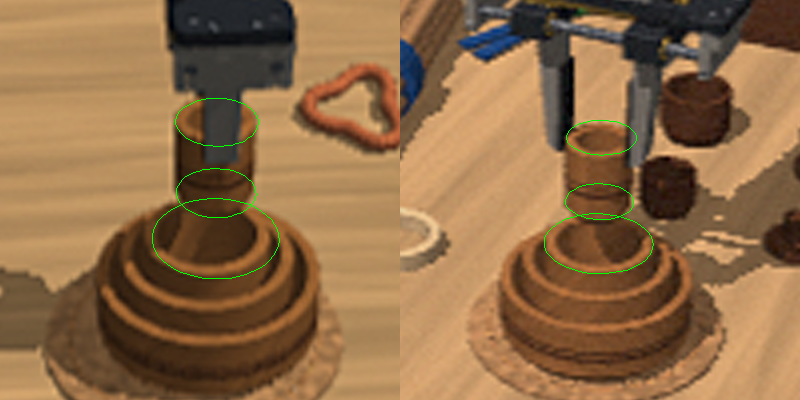

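S is about 3–4 mm left of M's centre in the scene view, so I correct y by -2 mm (the rest is settling) and lower it.

arm_command --rows '[0,0,0,0,-0.002,0,0.04,0,0,0,0,-0.002,-0.015,0.04,0,0,0,0,-0.002,-0.03,0.04,0,0,0,0,-0.002,-0.045,0.04,0,0,0,0,-0.002,-0.05,0.04]'

```text
time_s: 20.05
tcp_pos: [0.5342, -0.0111, 0.1093]
orientation: [-0.001, 0.707, 0.707, -0.001]
ft_force: [-0.9, -0.1, 0.1]
width: 0.0463
grasp_force: 30.0
```

arm_command --rows '[0,0,0,0,0,-0.007,0.04,0,0,0,0,0,-0.014,0.04,0,0,0,0,0,-0.02,0.04,0,0,0,0,0,-0.024,0.04,0,0,0,0,0,-0.024,0.04]'

```text
time_s: 20.55
tcp_pos: [0.5352, -0.0111, 0.0866]
orientation: [0.0, 0.707, 0.707, 0.0]
ft_force: [-0.1, 0.4, 0.4]
width: 0.0465
grasp_force: 30.0
```

arm_command --rows '[0,0,0,0,0,0,0.05,0,0,0,0,0,0,0.06,0,0,0,0,0,0.03,0.07,0,0,0,0,0,0.07,0.07,0,0,0,0,0,0.113,0.06]'

```text
time_s: 21.05
tcp_pos: [0.5343, -0.011, 0.2003]
orientation: [-0.001, 0.707, 0.707, -0.001]
ft_force: [0.6, 0.2, -0.6]
width: 0.0639
grasp_force: 0.0
```

arm_command --rows '[0,0,0,-0.02,-0.035,0,0.06,0,0,0,-0.04,-0.07,0,0.06,0,0,0,-0.06,-0.1,0,0.06,0,0,0,-0.08,-0.13,0,0.06,0,0,0,-0.1,-0.163,0,0.06]'

```text
time_s: 21.55
tcp_pos: [0.4342, -0.1749, 0.1999]
orientation: [0.0, 0.707, 0.707, 0.0]
ft_force: [0.2, -0.0, -0.1]
width: 0.0599
grasp_force: 0.0
```

```bash
python3 - <<'E'
from h import *
s=status.sense()
snap('scene','s9');snap('side','d9');snap('wrist','w9'); print(s['time_s'],s['tcp_pos'],s['width'],s['ft_force'])
g=[]
for f in('s9','d9'):
    im=cv2.imread(f'pics/{f}.png'); im=cv2.resize(im,None,fx=4,fy=4,interpolation=cv2.INTER_CUBIC)
    for (x,y,h,r) in((.535,-.011,.096,.024),(.535,-.011,.084,.039)):
        cv2.polylines(im,[np.array([(proj(f,(x+r*np.cos(t),y+r*np.sin(t),h-.003))+.5)*4 for t in a]).astype(np.int32)],True,(0,255,0),1)
    u,v=(proj(f,(.535,-.01,.08))*4).astype(int); g.append(im[v-130:v+170,u-200:u+200])
w=cv2.imread('pics/w9.png')[:300]
cv2.imwrite('pics/o9.png',np.vstack([np.hstack(g),np.hstack([w,0*w])[:,:800]]))
for n,p in dict(pmid=(.5745,-.325,0),psmall=(.552,-.197,0),lmid=(.4434,-.298,0),lsmall=(.435,-.175,0)).items():
    x,c=fit(['s9','d9'],n,p); print(n,x.round(4),round(c,3))
E
```

```text
21.55 [ 0.43419579 -0.17488858  0.19989235] 0.059876529757674705 [ 0.23182061 -0.04712717 -0.07452382]
pmid [ 0.5743 -0.3251 -0.0024] 0.272
psmall [ 0.5509 -0.1981 -0.0022] 0.576
lmid [ 0.4421 -0.2998 -0.0046] 0.33
lsmall [ 0.435  -0.1763 -0.0036] 0.29
```

View pics/o9.png

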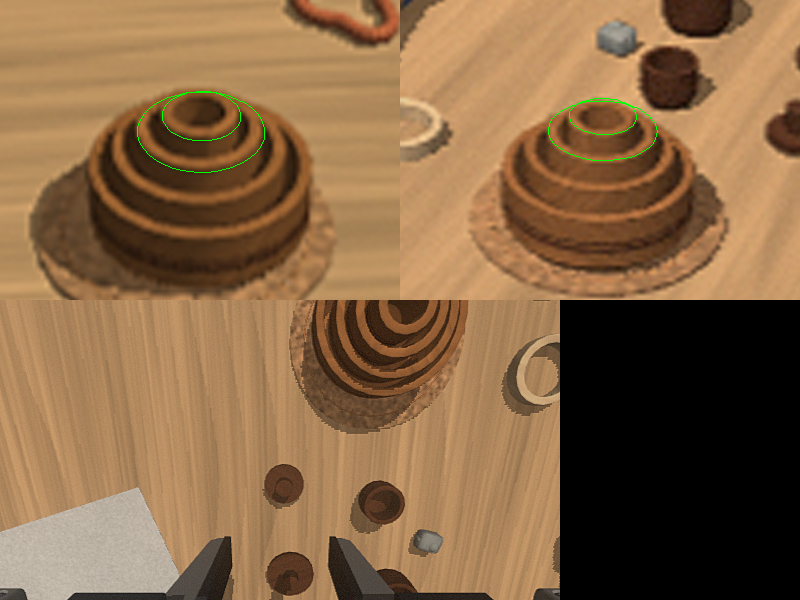

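All four bowls are nested. The wrist view (offset row 300) shows the small lid at (284,184), the small pot at (382,201), the mid lid at (290,273) and the pebble at (428,241). Pictures to view are used up, so from here I measure numerically with a darkness mask.

```bash
cat >> h.py <<'E'
def dark(f):
    im=cv2.imread(f'pics/{f}.png').astype(float); b,g,r=im[...,0],im[...,1],im[...,2]
    return ((g<55)&(b/(r+1)<.5)&(r-b>8)).astype(float)
E
python3 - <<'E'
import h
from h import *
h.mask=dark
for n,p in dict(pmid=(.5743,-.3252,0),psmall=(.551,-.198,0),lmid=(.4425,-.299,0),lsmall=(.435,-.1755,0)).items():
    for V in(['s9','d9'],['w9'],['s9','d9','w9']):
        if V==['w9'] and n=='pmid': continue
        x,c=fit(V,n,p,len(V)>1); print(n,V,x.round(4),round(c,3))
E
```

```text
pmid ['s9', 'd9'] [ 0.5749 -0.3268 -0.0031] 0.239
pmid ['s9', 'd9', 'w9'] [ 0.5749 -0.3265 -0.0031] 0.42
psmall ['s9', 'd9'] [ 0.5502 -0.1988 -0.0045] 0.425
psmall ['w9'] [ 0.5523 -0.1983] 0.412
psmall ['s9', 'd9', 'w9'] [ 0.5528 -0.1987 -0.0021] 0.422
lmid ['s9', 'd9'] [ 0.4412 -0.3005 -0.0046] 0.398
lmid ['w9'] [ 0.4451 -0.3016] 0.442
lmid ['s9', 'd9', 'w9'] [ 0.4432 -0.3016 -0.004 ] 0.451
lsmall ['s9', 'd9'] [ 0.4339 -0.1766 -0.0045] 0.363
lsmall ['w9'] [ 0.6952 -0.0109] 0.152
lsmall ['s9', 'd9', 'w9'] [ 0.4348 -0.1772 -0.0046] 0.505h.py:45: RuntimeWarning: divide by zero encountered in scalar divide
  p=(q[0],q[1],q[2] if freez else p0[2]); return sum(np.abs(model(f,n,p)-mk)[w].sum()/model(f,n,p).sum() for f,mk,w in ms)/len(ms)
```

```bash
python3 - <<'E'
from h import *
im=cv2.imread('pics/w9.png'); m=dark('w9')
for v,us in((184,range(250,320,3)),(201,range(345,420,3)),(273,range(255,330,3))):
    print(v,' '.join('%d/%d/%d%s'%(*im[v,u],'*' if m[v,u] else '') for u in us))
im=cv2.imread('pics/s9.png'); m=dark('s9')
for v,us in((219,range(135,178,2)),(187,range(152,195,2))):
    print(v,' '.join('%d/%d/%d%s'%(*im[v,u],'*' if m[v,u] else '') for u in us))
print(proj('w9',(.435,-.1765,.015)),proj('w9',(.552,-.198,.038)),proj('w9',(.443,-.3,.015)))
E
```

```text
184 90/134/175 93/135/174 93/133/174 85/127/167 89/125/166 34/55/90 38/57/92 39/57/92 43/66/99 41/60/92 34/56/93 36/57/91 40/61/93 41/60/96 26/46/67* 41/61/98 37/58/91 40/60/95 88/129/165 86/123/160 94/134/177 94/136/176 93/138/182 89/127/169
201 99/142/185 93/135/175 87/132/170 67/95/127 67/95/119 20/38/57* 19/32/49* 38/57/91 38/53/86* 32/53/87* 43/64/98 40/58/96 28/47/70* 26/42/63* 30/47/64* 22/36/55* 25/36/54* 27/44/60* 25/41/56* 33/53/87* 88/136/175 98/142/185 100/145/188 100/149/191 102/148/189
273 87/129/168 85/125/165 81/123/158 94/135/176 40/68/94 41/59/92 38/55/90 27/53/86* 35/55/92 30/55/91 17/34/47* 32/45/64* 30/47/65* 31/49/64* 37/58/84 34/53/84* 35/53/88* 32/53/86* 31/51/83* 29/45/74* 88/127/164 95/133/173 98/140/182 99/143/184 94/139/178
219 85/129/165 75/113/145 75/112/145 25/40/57* 28/48/85* 20/34/59* 17/29/51* 17/30/52* 24/42/71* 29/52/89* 24/43/77* 17/29/52* 21/38/67* 28/50/87* 18/32/55* 17/31/52* 12/24/48* 87/132/170 91/135/175 91/137/176 93/138/177 93/138/176
187 48/74/95 69/106/136 76/114/148 77/116/148 53/81/108 14/21/42* 15/27/50* 20/29/50* 13/18/32* 12/21/39* 18/30/51* 16/28/50* 30/50/86* 29/47/83* 28/49/84* 20/35/68* 90/135/173 91/138/176 90/137/177 93/138/177 93/139/178 92/139/177
[282.21882267 183.01163874] [383.75846886 204.79129836] [288.82924689 273.95170056]
```

```bash
cat >> h.py <<'E'
def dark(f):
    im=cv2.imread(f'pics/{f}.png').astype(float); b,g,r=im[...,0],im[...,1],im[...,2]
    return cv2.morphologyEx(cv2.medianBlur(((g<70)&(b<46)&(r-b>8)).astype(np.uint8),3),cv2.MORPH_CLOSE,np.ones((3,3))).astype(float)
E
python3 - <<'E'
import h
from h import *
h.mask=dark
for n,p in dict(pmid=(.5743,-.3252,0),psmall=(.551,-.198,0),lmid=(.4425,-.299,0),lsmall=(.435,-.1755,0)).items():
    for V in(['s9','d9'],['w9'],['s9','d9','w9']):
        if V==['w9'] and n=='pmid': continue
        x,c=fit(V,n,p,len(V)>1); print(n,V,x.round(4),round(c,3))
E
```

```text
pmid ['s9', 'd9'] [ 0.5745 -0.3264 -0.003 ] 0.209
pmid ['s9', 'd9', 'w9'] [ 0.5743 -0.327  -0.0031] 0.329
psmall ['s9', 'd9'] [ 0.5504 -0.1988 -0.0037] 0.406
psmall ['w9'] [ 0.5523 -0.1986] 0.102
psmall ['s9', 'd9', 'w9'] [ 0.5526 -0.1991 -0.0027] 0.309
lmid ['s9', 'd9'] [ 0.4414 -0.3006 -0.005 ] 0.335
lmid ['w9'] [ 0.4447 -0.302 ] 0.035
lmid ['s9', 'd9', 'w9'] [ 0.4432 -0.3016 -0.004 ] 0.282
lsmall ['s9', 'd9'] [ 0.4345 -0.1774 -0.0051] 0.263
lsmall ['w9'] [ 0.4373 -0.1786] 0.053
lsmall ['s9', 'd9', 'w9'] [ 0.4362 -0.1787 -0.0049] 0.217
```

arm_command --rows '[0,0,0,0.035,-0.008,0,0.06,0,0,0,0.075,-0.016,0,0.06,0,0,0,0.117,-0.025,0,0.06,0,0,0,0.117,-0.025,0,0.06,0,0,0,0.117,-0.025,0,0.06]'

```text
time_s: 22.2
tcp_pos: [0.5526, -0.1975, 0.1987]
orientation: [-0.001, 0.706, 0.708, -0.0]
ft_force: [-0.8, -0.4, -0.2]
width: 0.06
grasp_force: 0.0
```

```bash
cat > wf.py <<'E'
import sys,h
from h import *
h.mask=dark
def go(tag,items):
    s=status.sense(); snap('wrist',tag); print(s['time_s'],s['tcp_pos'].round(4))
    for n,p in items.items():
        x,c=fit([tag],n,p,False); print(n,x.round(4),round(c,3),proj(tag,(*x,.03)).round())
E
python3 -c "
from wf import *
go('w10',dict(psmall=(.552,-.1985,0),lsmall=(.437,-.178,0),lmid=(.4445,-.302,0)))"
```

```text
22.2 [ 0.5526 -0.1975  0.1987]
psmall [ 0.5525 -0.1989] 0.081 [280. 189.]
lsmall [ 0.437  -0.1784] 0.045 [179. 172.]
lmid [ 0.4567 -0.3009] 0.731 [204. 268.]
```

arm_command --rows '[0,0,0,0.01,-0.045,0,0.06,0,0,0,0.02,-0.09,0,0.06,0,0,0,0.023,-0.127,0,0.06,0,0,0,0.023,-0.127,0,0.06,0,0,0,0.023,-0.127,0,0.06]'

```text
time_s: 22.75
tcp_pos: [0.5739, -0.3259, 0.1996]
orientation: [-0.0, 0.708, 0.707, 0.0]
ft_force: [0.4, 0.7, -0.1]
width: 0.06
grasp_force: 0.0
```

```bash
python3 -c "
from wf import *
go('w11',dict(pmid=(.5745,-.326,0),psmall=(.552,-.1985,0),lmid=(.4445,-.302,0)))"
```

```text
22.75 [ 0.5739 -0.3259  0.1996]
pmid [ 0.5761 -0.3269] 0.059 [282. 189.]
psmall [ 0.553  -0.1989] 0.055 [260.  69.]
lmid [ 0.445  -0.3014] 0.032 [167. 167.]
```

arm_command --rows '[0,0,0,-0.045,0.008,0,0.06,0,0,0,-0.09,0.016,0,0.06,0,0,0,-0.131,0.025,0,0.06,0,0,0,-0.131,0.025,0,0.06,0,0,0,-0.131,0.025,0,0.06]'

```text
time_s: 23.3
tcp_pos: [0.4442, -0.2995, 0.2006]
orientation: [0.001, 0.706, 0.708, 0.0]
ft_force: [0.9, 0.3, 0.1]
width: 0.06
grasp_force: 0.0
```

```bash
python3 -c "
from wf import *
go('w12',dict(lmid=(.4445,-.302,0),lsmall=(.437,-.178,0),pmid=(.5745,-.326,0),psmall=(.552,-.1985,0)))
for n,p,V in (('lmid',(.4445,-.302,0),['w9','w12','w10']),('lsmall',(.437,-.178,0),['w9','w12']),('pmid',(.5745,-.326,0),['w11','w12']),('psmall',(.552,-.1985,0),['w9','w10','w11','w12'])): print(n,fit(V,n,p))
"
```

```text
23.3 [ 0.4442 -0.2995  0.2006]
lmid [ 0.4449 -0.3015] 0.035 [280. 189.]
lsmall [ 0.4374 -0.1782] 0.04 [273.  75.]
pmid [ 0.5755 -0.3265] 0.074 [390. 210.]
psmall [ 0.5523 -0.1989] 0.082 [381.  96.]
lmid (array([ 0.44520586, -0.30216653, -0.00149369]), np.float64(0.2823547121668368))
lsmall (array([ 0.43707348, -0.17833048, -0.00183123]), np.float64(0.045328881249349015))
pmid (array([ 0.5766077 , -0.3277311 , -0.00358765]), np.float64(0.056526219494940216))
psmall (array([ 0.5529615 , -0.1987944 , -0.00223327]), np.float64(0.07301892764416154))
```

Wrist fits agree within about 0.5 mm. Next I grasp lid_mid.

arm_command --rows '[0,0,0,0.001,0,-0.045,0.05,0,0,0,0.001,0,-0.09,0.05,0,0,0,0.001,0,-0.135,0.05,0,0,0,0.001,0,-0.165,0.05,0,0,0,0.001,0,-0.165,0.05]'

```text
time_s: 23.85
tcp_pos: [0.4438, -0.2984, 0.0305]
orientation: [-0.004, 0.706, 0.708, -0.001]
ft_force: [0.6, 0.8, 0.4]
width: 0.0502
grasp_force: 0.0
```

arm_command --rows '[0,0,0,0,0,-0.01,0.05,0,0,0,0,0,-0.016,0.05,0,0,0,0,0,-0.016,0.04,0,0,0,0,0,-0.016,0.025,0,0,0,0,0,-0.016,0.01]'

```text
time_s: 24.35
tcp_pos: [0.4456, -0.3015, 0.0196]
orientation: [0.001, 0.707, 0.707, 0.0]
ft_force: [-0.2, 0.2, -0.5]
width: 0.0279
grasp_force: 0.0
```

arm_command --rows '[0,0,0,0,0,0,0.01,0,0,0,0,0,0,0.01,0,0,0,0,0,0.015,0.01,0,0,0,0,0,0.04,0.01,0,0,0,0,0,0.07,0.01]'

```text
time_s: 24.85
tcp_pos: [0.4443, -0.3006, 0.0894]
orientation: [-0.001, 0.707, 0.707, -0.0]
ft_force: [0.8, 0.2, -0.1]
width: 0.0191
grasp_force: 30.0
```

arm_command --rows '[0,0,0,0.02,-0.004,0,0.01,0,0,0,0.06,-0.012,0,0.01,0,0,0,0.1,-0.02,0,0.01,0,0,0,0.131,-0.025,0,0.01,0,0,0,0.131,-0.025,0,0.01]'

```text
time_s: 25.35
tcp_pos: [0.5803, -0.3253, 0.0895]
orientation: [0.002, 0.706, 0.708, 0.001]
ft_force: [0.0, 0.4, -1.3]
width: 0.0192
grasp_force: 30.0
```

arm_command --rows '[0,0,0,0,0,0,0.01,0,0,0,0,0,-0.01,0.01,0,0,0,0,0,-0.022,0.01,0,0,0,0,0,-0.027,0.01,0,0,0,0,0,-0.027,0.01]'

```text
time_s: 25.85
tcp_pos: [0.5745, -0.3257, 0.06]
orientation: [-0.001, 0.707, 0.707, -0.001]
ft_force: [0.5, -0.5, -1.0]
width: 0.0192
grasp_force: 30.0
```

arm_command --rows '[0,0,0,0,0,-0.002,0.01,0,0,0,0,0,-0.004,0.01,0,0,0,0,0,-0.005,0.01,0,0,0,0,0,-0.005,0.01,0,0,0,0,0,-0.005,0.01]'

```text
time_s: 26.35
tcp_pos: [0.5762, -0.3262, 0.0574]
orientation: [0.0, 0.707, 0.707, 0.0]
ft_force: [-2.2, 1.0, 4.7]
width: 0.0189
grasp_force: 30.0
```

arm_command --rows '[0,0,0,0,0,-0.001,0.01,0,0,0,0,0,-0.001,0.03,0,0,0,0,0,-0.001,0.05,0,0,0,0,0,0.0,0.05,0,0,0,0,0,0.03,0.05]'

```text
time_s: 26.85
tcp_pos: [0.5731, -0.3245, 0.0826]
orientation: [-0.004, 0.707, 0.707, -0.001]
ft_force: [-0.1, -0.1, 0.1]
width: 0.0489
grasp_force: 0.0
```

arm_command --rows '[0,0,0,0,0,0.045,0.06,0,0,0,0,0,0.09,0.06,0,0,0,0,0,0.113,0.06,0,0,0,0,0,0.113,0.06,0,0,0,0,0,0.113,0.06]'

```text
time_s: 27.35
tcp_pos: [0.5758, -0.326, 0.1994]
orientation: [0.0, 0.707, 0.707, 0.0]
ft_force: [0.2, 0.0, -0.1]
width: 0.06
grasp_force: 0.0
```

```bash
python3 - <<'E'
from wf import *
h.prof=lambda n,q=h.prof: [(29,0),(31,2),(31,53)] if n=='closed' else ([(10,53),(10,75)] if n=='knob' else q(n))
go('w13',dict(closed=(.576,-.3267,0),psmall=(.5525,-.1989,0)))
snap('scene','s13');snap('side','d13')
print(fit(['w13','s13','d13'],'closed',(.576,-.3267,0)))
E
```

```text
27.35 [ 0.5758 -0.326   0.1994]
closed [ 0.5762 -0.3267] 0.053 [280. 189.]
psmall [ 0.5529 -0.1991] 0.053 [258.  69.]
(array([ 0.57592539, -0.3267911 , -0.00228219]), np.float64(0.18459507005676432))
```

arm_command --rows '[0,0,0,-0.03,0.03,0,0.06,0,0,0,-0.06,0.065,0,0.06,0,0,0,-0.1,0.105,0,0.06,0,0,0,-0.139,0.148,0,0.06,0,0,0,-0.139,0.148,0,0.06]'

```text
time_s: 28.0
tcp_pos: [0.433, -0.1744, 0.1981]
orientation: [-0.002, 0.706, 0.708, -0.001]
ft_force: [0.2, 0.4, 0.1]
width: 0.0598
grasp_force: 0.0
```

```bash
python3 -c "
from wf import *
go('w14',dict(lsmall=(.437,-.178,0),psmall=(.552,-.1985,0)))"
```

```text
28.0 [ 0.433  -0.1744  0.1981]
lsmall [ 0.4371 -0.1786] 0.044 [284. 192.]
psmall [ 0.5523 -0.1985] 0.099 [382. 209.]
```

arm_command --rows '[0,0,0,0,0,-0.045,0.05,0,0,0,0,0,-0.09,0.05,0,0,0,0,0,-0.135,0.05,0,0,0,0,0,-0.165,0.05,0,0,0,0,0,-0.165,0.05]'

```text
time_s: 28.55
tcp_pos: [0.4343, -0.1777, 0.0303]
orientation: [-0.004, 0.707, 0.707, -0.002]
ft_force: [-0.5, 0.4, 0.8]
width: 0.0504
grasp_force: 0.0
```

arm_command --rows '[0,0,0,0,0,-0.01,0.05,0,0,0,0,0,-0.016,0.05,0,0,0,0,0,-0.016,0.04,0,0,0,0,0,-0.016,0.025,0,0,0,0,0,-0.016,0.01]'

```text
time_s: 29.05
tcp_pos: [0.4377, -0.1783, 0.0195]
orientation: [0.001, 0.707, 0.707, 0.0]
ft_force: [-0.7, -0.6, -0.4]
width: 0.0284
grasp_force: 0.0
```

arm_command --rows '[0,0,0,0,0,0,0.01,0,0,0,0,0,0,0.01,0,0,0,0,0,0.015,0.01,0,0,0,0,0,0.04,0.01,0,0,0,0,0,0.07,0.01]'

```text
time_s: 29.55
tcp_pos: [0.4361, -0.1777, 0.0887]
orientation: [-0.001, 0.707, 0.707, -0.0]
ft_force: [1.1, -1.4, -1.5]
width: 0.019
grasp_force: 30.0
```

arm_command --rows '[0,0,0,0.02,-0.004,0,0.01,0,0,0,0.05,-0.01,0,0.01,0,0,0,0.085,-0.016,0,0.01,0,0,0,0.1155,-0.0205,0,0.01,0,0,0,0.1155,-0.0205,0,0.01]'

```text
time_s: 30.05
tcp_pos: [0.5563, -0.1986, 0.0888]
orientation: [0.001, 0.707, 0.707, 0.001]
ft_force: [0.2, -0.3, -1.2]
width: 0.0188
grasp_force: 30.0
```

arm_command --rows '[0,0,0,0,0,0,0.01,0,0,0,0,0,-0.01,0.01,0,0,0,0,0,-0.02,0.01,0,0,0,0,0,-0.028,0.01,0,0,0,0,0,-0.028,0.01]'

```text
time_s: 30.55
tcp_pos: [0.5509, -0.1982, 0.0589]
orientation: [-0.001, 0.707, 0.707, -0.001]
ft_force: [-0.2, 0.2, -1.2]
width: 0.0191
grasp_force: 30.0
```

arm_command --rows '[0,0,0,0,0,0,0.01,0,0,0,0,0,-0.004,0.01,0,0,0,0,0,-0.008,0.01,0,0,0,0,0,-0.01,0.01,0,0,0,0,0,-0.01,0.01]'

```text
time_s: 31.05
tcp_pos: [0.5523, -0.1985, 0.0502]
orientation: [-0.0, 0.707, 0.707, -0.0]
ft_force: [-0.2, 0.5, -1.3]
width: 0.019
grasp_force: 30.0
```

arm_command --rows '[0,0,0,0,0,-0.001,0.01,0,0,0,0,0,-0.002,0.01,0,0,0,0,0,-0.003,0.01,0,0,0,0,0,-0.003,0.01,0,0,0,0,0,-0.003,0.01]'

```text
time_s: 31.55
tcp_pos: [0.5529, -0.1987, 0.0492]
orientation: [0.0, 0.707, 0.707, 0.0]
ft_force: [-3.6, 0.9, 10.3]
width: 0.0191
grasp_force: 30.0
```

Seated at the expected height with 10 N contact. Next I release, rise and do the final check.

arm_command --rows '[0,0,0,0,0,0,0.03,0,0,0,0,0,0,0.05,0,0,0,0,0,0,0.05,0,0,0,0,0,0.01,0.05,0,0,0,0,0,0.04,0.05]'

```text
time_s: 32.05
tcp_pos: [0.5504, -0.1979, 0.0858]
orientation: [-0.003, 0.707, 0.707, -0.001]
ft_force: [0.9, 0.1, 0.4]
width: 0.0504
grasp_force: 0.0
```

arm_command --rows '[0,0,0,0,0,0.045,0.06,0,0,0,0,0,0.09,0.06,0,0,0,0,0,0.112,0.06,0,0,0,0,0,0.112,0.06,0,0,0,0,0,0.112,0.06]'

```text
time_s: 32.55
tcp_pos: [0.5523, -0.1985, 0.1999]
orientation: [0.0, 0.707, 0.707, 0.0]
ft_force: [0.2, -0.8, -1.2]
width: 0.0601
grasp_force: 0.0
```

```bash
python3 - <<'E'
from wf import *
P0=h.prof
C=dict(csmall=(24,45),cmid=(31,53),ks=(10,67),km=(10,75))
def P(n):
    if n in C:
        r,z=C[n]; return [(r,z-7),(r,z)] if n[0]=='k' else [(r-2,0),(r,2),(r,z)]
    return P0(n)
h.prof=P
go('w15',dict(csmall=(.5525,-.1989,0),cmid=(.576,-.3267,0)))
snap('scene','s15');snap('side','d15')
for f in('w15','s15','d15'):
  for n,p in dict(csmall=(.5525,-.1989,0),cmid=(.576,-.3267,0)).items():
    for dz in(-.005,0,.005): # total silhouette with knob vs. mask, raised/lowered lid
        r=C[n][0]; zt=C[n][1]
        m=np.zeros((1680,2240),np.uint8)
        for pf in([(r-2,0),(r,2),(r,zt+dz*1e3)],[(10,zt+dz*1e3),(10,zt+22+dz*1e3)]): cv2.fillConvexPoly(m,sil(f,pf,p[0],p[1],-.0025),255)
        m=cv2.resize(m,(560,420),interpolation=cv2.INTER_AREA)/255.
        w=cv2.dilate((m>0).astype(np.uint8),np.ones((9,9)))>0
        print(f,n,dz,round((np.abs(m-dark(f))[w].sum()/m.sum()),3))
# mask of bowls & bystanders motion: pixel diff scene0 vs s15 near bangles, stone, pebble
a0=cv2.imread('pics/scene0.png').astype(int);b0=cv2.imread('pics/s15.png').astype(int)
for n,(u,v) in dict(bA=(270,264),bB=(323,258),stone=(391,197),peb=(184,237)).items(): print(n,np.abs(a0-b0)[v-12:v+12,u-16:u+16].mean().round(1))
E
```

```text
32.55 [ 0.5523 -0.1985  0.1999]
csmall [ 0.5526 -0.2001] 0.069 [280. 189.]
cmid [ 0.5761 -0.3275] 0.069 [298. 285.]
w15 csmall -0.005 0.095
w15 csmall 0 0.067
w15 csmall 0.005 0.094
w15 cmid -0.005 0.159
w15 cmid 0 0.099
w15 cmid 0.005 0.104
s15 csmall -0.005 0.187
s15 csmall 0 0.149
s15 csmall 0.005 0.189
s15 cmid -0.005 0.177
s15 cmid 0 0.13
s15 cmid 0.005 0.152
d15 csmall -0.005 0.376
d15 csmall 0 0.398
d15 csmall 0.005 0.44
d15 cmid -0.005 0.203
d15 cmid 0 0.26
d15 cmid 0.005 0.366
bA 6.9
bB 6.7
stone 16.8
peb 38.1
```

```bash
python3 - <<'E'
from h import *
for f in('scene0','s15','side0','d15'):
    im=cv2.imread(f'pics/{f}.png').astype(int); m=((im[...,2]-im[...,0])<12)&(im.sum(2)>120)
    for n,p in dict(stone=(.521,.272,.019),peb=(.624,-.254,.013)).items():
        u,v=proj(f,p).astype(int); ys,xs=np.nonzero(m[v-16:v+17,u-16:u+17]); print(f,n,(xs.mean()+u-16).round(1),(ys.mean()+v-16).round(1),len(xs))
E
```

```text
scene0 stone 390.3 196.1 193
scene0 peb 183.8 236.1 125
s15 stone 390.3 196.2 193
s15 peb 183.8 236.0 122
side0 stone 258.2 293.9 68
side0 peb 300.9 188.9 50
d15 stone 257.8 294.1 90
d15 peb 301.3 189.1 34
```

Both stones are unmoved and everything is in place, so I hand in the job.

```bash
python3 -c "
from bench import order; print(order.close_job())"
```

```text
the job is handed in; nothing more can be done
None
```

I handed in the job at about 33 s; the judge's result was not shown. By the camera checks the four bowls are nested on the mat, the two pots present (mid and small) are closed with their lids, the big lid stays where it was because it has no pot, and both stones are unmoved, with no sign the bangles moved.

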